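# Stop the disc sander and hold its sprung length stop at the mark

### The arm

A 6-joint arm with a two-finger parallel gripper is mounted at the origin on the work surface. World frame = base frame: x ahead of the robot, y to its left, z up, the work surface at z = 0. Lengths are in m, angles in rad, forces in N, time in s.
With the tool pointing down it reaches from about 0.425 to 0.95 m from the base axis. Payload 3.5 kg.
Tool frame: the origin (TCP) lies on the mounting face of the last link; the fingertips stand 173 mm ahead of it and the grasp point (between the pads) lies 155 mm ahead of it; z points along the fingers, x is the direction in which the jaws open and shut, and the axes are right-handed (so a half turn about z gives the same grasp; the last joint's range is limited). The gripper opens to 85 mm and grips with 20 to 120 N. Pads are 22 mm wide; open, the fingers measure 114 mm over their backs; the gripper's body (76 mm by 85 mm) begins 54 mm behind the grasp point. The pads swing forward as they close: fully open they stand 13 mm farther back than shut.
Start: joints at [-1.324, 0.286, 1.577, -0, 1.279, -0.15], TCP at [0.261, -0.623, 0.405] pointing down, gripper open.
Joint ranges: [-2.77, 2.77], [-0.9, 2.22], [0.21, 2.48], [-1.53, 4.67], [0.24, 2.81], [-2.84, 2.84]. Speed limits (rad/s): [2.79, 2.79, 3.14, 3.14, 3.14, 3.14].

### API

Orientations are given as a unit quaternion [x, y, z, w].
In Python, from plant import get_state, read_camera, sign_off gives the robot as it stands.
- The arm moves only by the shell command python3 -m jog 'ROWS' [FORCE]. ROWS is JSON, a list of rows, each an object of numbers: "grip": the closure, from 0 (fully open) to 1 (shut); "x", "y", "z": the shift along the tool's x, y, z in mm; "rx", "ry", "rz": the turn, a rotation vector about the tool's x, y, z in degrees. A call has 1 to 8 rows; each row shifts and turns the commanded pose from where the row before left it, along the tool's axes as they then stand; what a row does not reach is not made up. A row lasts 1/12 s, in which the tool goes at most 41.7 mm and 7.16 degrees, less where a joint would pass 70% of its speed; a pose out of reach is approached as far as the arm can. A call with a gripper value outside its range is refused whole. The fingers move at their own pace and stop on an object; FORCE is the grip in N (left out, the last holds). Time passes only in rows, so rows that do not move let the fingers close. It gives the time, the measured TCP pose, the force and the opening at its end, in the units of the state.
- get_state(): the state, without advancing time (a new reading comes with each control period).
- read_camera(name): name is "side" or "top" or "wrist"; returns a dict with "frame" (384x512x3 uint8, red, green, blue), "intrinsics" (3x3 intrinsics, pixels), "R" (3x3) and "t" (3): a world point X has camera coordinates R X + t. Camera axes: x right, y down, z forward; pixel columns grow to the right and rows downward; lengths in m; the calibration is good to about 2 mm. A picture is of the moment at which its call begins. There is no depth.
- sign_off(): hands the job in, once; it reports no verdict.
The state is a dict: "time": time; "qpos": joint angles; "dq": joint speeds; "joint_efforts": joint torques, N m; "eef_pos": TCP position; "tcp_rot": TCP orientation; "contact_force": force on the tool from outside, world axes, zero at the start; "wrist_torque": the same for the moment, N m; "opening": opening from 0.0 (shut) to 1.0 (fully open).
Only numpy, scipy, OpenCV 4.12 (cv2) and the standard library are available. Lean on these libraries where they do the work, as an engineer would, in place of code of your own. Each camera call takes 0.05 s, during which the arm holds its last target.

### The job

Knock the disc sander off before touching its stop: press the hinged stop paddle on the switch box all the way down, then let it come back up. Then take the plate at the end of the sander's sprung length stop and draw the rod out of its barrel until the broad black band on the rod stands half out of the barrel's mouth, and keep it there against its spring so that I can nip up the thumbscrew: finish while still holding it. Leave everything else on the bench where it is.

Things in the scene. Friction and masses are not known exactly. Their poses are not given: they have to be found in the camera images.
- switch_box: Grey plastic switch box lying on the bench, screwed down: 120 (its x) x 84 (its y) x 46 mm high, on a steel mounting strip that sticks out 15 mm at each x end, with two ears at the +x end that rise to 64 mm. Origin: centre of its underside; z up. The paddle's hinge pin runs along the box's y, 48 mm towards +x from the origin and 56 mm above the bench; the paddle's free edge points to -x of the box.
- paddle (a joint): Turn of the stop paddle about its hinge, rad: 0 = up at rest (slopes up 0.2 rad from the hinge to the free edge), 0.2 = down on its stop (level); press it to at least 0.18. The paddle is a bare steel flap 104 mm long, 60 mm wide, 6 mm thick, with a black ribbed rubber pad (50 x 50 mm) near its free edge. A spring returns it: pressed at the pad it starts to move at about 3 N and is fully down at about 8 N.
- paddle_pad (a point): The point to press, on the paddle, at the middle of its width, on top of the rubber pad, 80 mm from the hinge pin and so some 20 mm in from the free edge. At rest it is 78 mm above the bench, with the paddle fully down 62 mm; it moves with the paddle, whose x axis points from the free edge to the hinge (at rest taken level).
- sander: Bench disc sander, fixed, grey cast base 240 (x) x 330 (y) mm, motor lying along y. Origin on the bench under the table-and-disc line: the 150 mm disc faces -y of the sander at its y = +2 mm, disc centre 125 mm high, guard hoop and box up to 220 mm high; the aluminium work table is 230 (x) x 130 (y) x 10 mm, top 125 mm above the bench, from y = -3 to -133 mm. Its axes are level, z up.
- length_stop: Fixed part of the length stop: a 22 mm aluminium barrel, 136 mm long, held by two dark steel saddles clamped on the far (+x) edge of the sander's table, parallel to the sander's y; brass thumbscrew on a steel collar just behind the mouth, its top 52 mm above the sander's table. Origin: on the level of the table top, straight below the barrel's mouth; axes parallel to the sander's. The rod comes out of the mouth towards -y of this body.
- stop_mouth (a point): Centre of the barrel's mouth (brass bush, 25 mm diameter), on the rod's axis, 20 mm above the sander's table top (145 mm above the bench).
- stop_rod (a joint): How far the sprung rod is drawn out of the barrel from rest, m: 0 = at rest (pulled in by its spring), end stop at 0.110. The black band is centred in the barrel's mouth at 0.075; the band is 8 mm wide, so 0.071 to 0.079 is on the mark. Fine dark rings 1 mm wide pass the mouth at 0.025, 0.050 and 0.100 and are not the mark. The spring pulls back with about 3 N at rest and 13 N at the mark; let go, the rod runs back in.
- stop_plate (a point): Grasp point in the middle of the upright steel stop plate at the rod's outer end. The plate is 12 mm thick (along the rod, its y), 88 mm wide (its x, level) and 50 mm high (its z); its middle is 153 mm above the bench, top edge 178 mm, bottom edge 128 mm. The rod (10 mm diameter) enters it 35 mm towards +x from this point and 8 mm lower. At rest 55 mm of rod shows between the plate's inner face and the mouth. It moves with the rod towards -y of this point as the rod comes out.
- stop_mark (a point): Centre of the broad black band on the rod (8 mm wide, on the axis); hidden inside the barrel at rest, 75 mm behind the mouth; to be brought to the mouth.
- glue_bottle: White glue bottle, 60 mm diameter, 170 mm tall, loose; leave alone. Origin under its centre.
- workpiece: Pine board 70 x 240 x 18 mm lying loose on the bench; leave alone. Origin under its centre.
- sanding_block: Cork sanding block 60 x 100 x 32 mm, loose; leave alone. Origin under its centre.
- screw_jar: Glass jar with metal lid, 68 mm diameter, 85 mm tall, loose; leave alone. Origin under its centre.
- hammer: Hammer lying loose at the back; leave alone.
- wax_tin: Flat tin, 90 mm diameter, 50 mm tall, loose; leave alone. Origin under its centre.
- mug: White mug, 80 mm diameter, 90 mm tall, loose; leave alone. Origin under its centre.
- offcut: Pine offcut 45 x 60 x 18 mm lying loose on the sander's table; leave alone. Origin under its centre.

How it is judged:
By the outcome, as a careful person would: the job done as asked, in the order asked, and still so for the second after the job is handed in, while the arm keeps its last pose, push and grip.
It also fails if it takes over 48 s, if anything falls off the work surface, if the arm or the gripper's body presses on something with over 40 N, if the wrist force passes 120 N, or if a joint passes its speed limit or range.

## Working session

There is one attempt and no reset: what is moved stays moved. The work goes in short steps, Python scripts to look and compute and a shell command to move; the robot and the scene stay as the last step left them, time stands still between calls to the robot, and variables do not carry over. Pictures are saved under pics/ and viewed, and the job is handed in when it is done.

```bash
mkdir -p pics; python3 - <<'E'
from plant import *
import cv2
s=get_state();print(s)
for n in ["side","top","wrist"]:
    c=read_camera(n);cv2.imwrite(f"pics/{n}0.png",c["frame"][:,:,::-1]);print(n,c["intrinsics"],c["R"],c["t"])
E
```

```text
{'time': 0.0, 'qpos': array([-1.32398366e+00,  2.87177637e-01,  1.57816235e+00, -1.53734772e-05,
        1.27857904e+00, -1.49980798e-01]), 'dq': array([-0.00018661,  0.00053173,  0.00115345,  0.00018609,  0.00128308,
        0.00114091]), 'joint_efforts': array([-3.66868016e-04, -4.05980337e+01, -2.92626697e+01, -2.04545831e-04,
        5.88722483e-03,  8.82377776e-06]), 'eef_pos': array([ 0.26083968, -0.62229771,  0.40334664]), 'tcp_rot': array([ 8.32605896e-01, -5.53864666e-01, -8.66286361e-04, -7.76279392e-04]), 'contact_force': array([-0.06776251, -0.26042556,  0.21074427]), 'wrist_torque': array([-0.04669875, -0.02306099, -0.00863012]), 'opening': 1.0006747550115243}
side [[422.98832223   0.         257.83946902]
 [  0.         422.98832223 190.76982156]
 [  0.           0.           1.        ]] [[-0.87097669 -0.49122892  0.00968255]
 [-0.30123611  0.51833274 -0.8003674 ]
 [ 0.38814483 -0.70001809 -0.59943162]] [0.47710224 0.21897343 1.25026068]
top [[447.42480448   0.         254.96819212]
 [  0.         447.42480448 194.68888241]
 [  0.           0.           1.        ]] [[ 7.70048052e-02 -9.97030391e-01 -8.11453401e-04]
 [-9.71521349e-01 -7.48516624e-02 -2.24818810e-01]
 [ 2.24090447e-01  1.81004730e-02 -9.74400249e-01]] [0.00975297 0.55727229 1.52528784]
wrist [[326.06115872   0.         256.62824364]
 [  0.         326.06115872 193.29635737]
 [  0.           0.           1.        ]] [[ 0.38558777 -0.92266909 -0.0019542 ]
 [-0.87861068 -0.36782058  0.30455097]
 [-0.28171856 -0.11571415 -0.95249404]] [-0.67301538 -0.03843167  0.37986893]
```

View pics/side0.png

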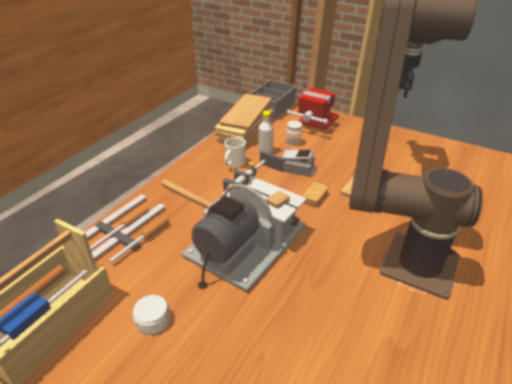

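View pics/top0.png

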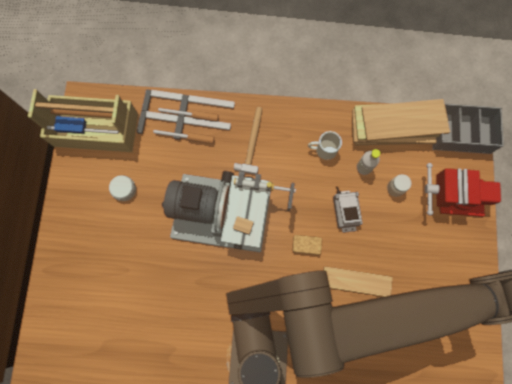

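View pics/wrist0.png

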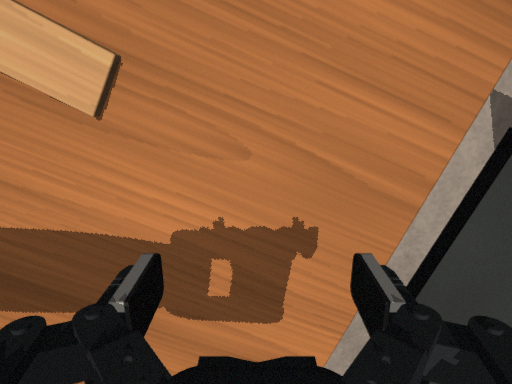

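Overview: the top view shows the sander at about (215,210), the stop plate at about (291,196) and the switch box at (347,210). Next I enlarge these areas.

```bash
python3 - <<'E'
import cv2
a=cv2.imread("pics/top0.png")[130:270,210:390];cv2.imwrite("pics/top0z.png",cv2.resize(a,None,fx=4.2,fy=4.2,interpolation=2))
a=cv2.imread("pics/side0.png")[90:240,200:350];cv2.imwrite("pics/side0z.png",cv2.resize(a,None,fx=4,fy=4,interpolation=2))
E
```

```text
(no output)
```

View pics/top0z.png

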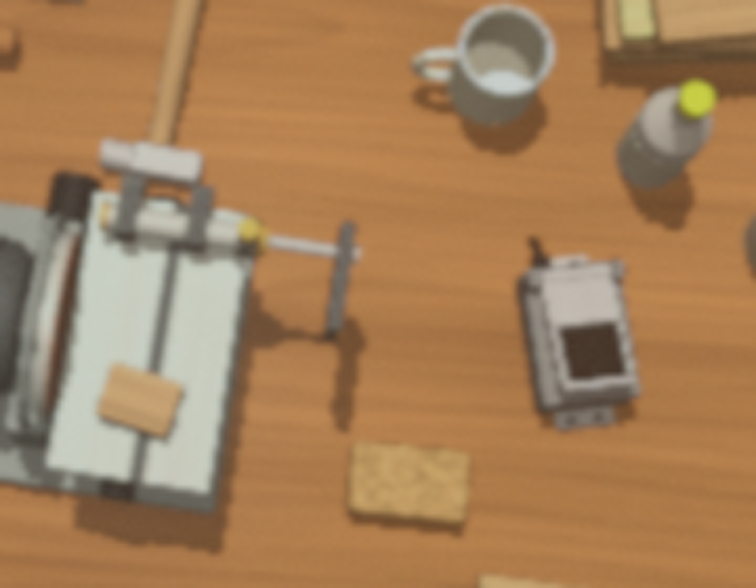

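View pics/side0z.png

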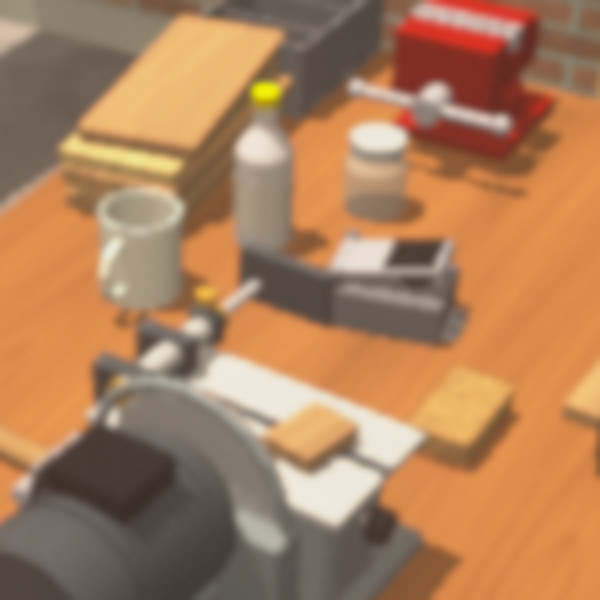

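```bash
cat > h.py <<'E'
import numpy as np, cv2
from plant import *
def ray(c,u,v,z):
    R,t,K=c["R"],c["t"],c["intrinsics"]
    d=R.T@np.linalg.solve(K,[u,v,1.]);o=-R.T@t
    return o+d*(z-o[2])/d[2]
def proj(c,X):
    p=c["intrinsics"]@(c["R"]@np.array(X)+c["t"]);return p[:2]/p[2]
def tri(c1,p1,c2,p2):
    P=[c["intrinsics"]@np.c_[c["R"],c["t"]] for c in(c1,c2)]
    X=cv2.triangulatePoints(P[0],P[1],np.array(p1,float).reshape(2,1),np.array(p2,float).reshape(2,1));return (X[:3]/X[3]).ravel()
E
python3 - <<'E'
from h import *
c=read_camera("top");s=read_camera("side")
zt=lambda u,v:(210+(u+.5)/4.2-.5,130+(v+.5)/4.2-.5)
zs=lambda u,v:(200+(u+.5)/4-.5,90+(v+.5)/4-.5)
print("cam",-c["R"].T@c["t"],-s["R"].T@s["t"])
# pad by mask
f=c["frame"].astype(int);m=np.zeros(f.shape[:2],np.uint8)
sub=f[195:230,335:370];mm=(sub.max(2)<75)
n,l,st,ce=cv2.connectedComponentsWithStats(mm.astype(np.uint8))
for i in range(1,n):
    if st[i,4]>20: print(st[i],ce[i]+[335,195],ray(c,*(ce[i]+[335,195]),.078))
for nm,p,z in [("padpt",(595,350),.078),("pad tl",(562,325),.074),("pad tr",(617,322),.074),("pad br",(628,372),.083),("pad bl",(570,380),.083),("strip+x",(570,260),.003),("strip-x",(585,418),.003),("plate far",(347,225),.178),("plate near",(333,334),.178),("rod at mouth",(262,238),.145),("rod at plate",(342,250),.145),("tbl far",(255,215),.125),("tbl near",(212,505),.125),("tbl l",(48,468),.125)]:
    print(nm,ray(c,*zt(*p),z).round(4))
print("pad tri",tri(c,zt(595,350),s,zs(422,252)))
print("plate far/near top side:",ray(s,*zs(243,243),.178),ray(s,*zs(335,270),.178))
E
```

```text
cam [0.19884846 0.02382833 1.61153406] [-0.00377458  0.99607041  0.92008541]
[ 10  13  12  11 103] [350.66990291 213.26213592] [ 0.51093378 -0.28519269  0.078     ]
padpt [ 0.5122 -0.2873  0.078 ]
pad tl [ 0.5321 -0.2601  0.074 ]
pad tr [ 0.5382 -0.3057  0.074 ]
pad br [ 0.4948 -0.3139  0.083 ]
pad bl [ 0.4844 -0.2665  0.083 ]
strip+x [ 0.6064 -0.2783  0.003 ]
strip-x [ 0.4672 -0.2956  0.003 ]
plate far [ 0.5769 -0.0694  0.178 ]
plate near [ 0.4888 -0.0637  0.178 ]
rod at mouth [ 0.5696 -0.0041  0.145 ]
rod at plate [ 0.5646 -0.0688  0.145 ]
tbl far [0.5935 0.0026 0.125 ]
tbl near [0.3549 0.02   0.125 ]
tbl l [0.3741 0.1519 0.125 ]
pad tri [ 0.50933083 -0.28827946  0.07696577]
plate far/near top side: [ 0.58044264 -0.07172343  0.178     ] [ 0.49474126 -0.07285857  0.178     ]
```

The measurements fit each other: plate length is 88 mm, yaw is about −4.2°, and pad height comes out at 77 mm against the 78 mm given. I turn the tool to the plate's yaw and shut the fingers.

```bash
python3 -m jog '[{"grip":1,"rz":6.7},{"grip":1,"rz":6.7},{"grip":1,"rz":6.7},{"grip":1,"rz":6.7},{"grip":1}]' 60
python3 - <<'E'
from h import *
from scipy.spatial.transform import Rotation as r
s=get_state();R=r.from_quat(s["tcp_rot"]).as_matrix();print(R.round(3),s["qpos"].round(2),s["opening"])
d=np.array([.511,-.286,.285])-s["eef_pos"];print(R.T@d*1000)
E
```

```text
[[ 0.387 -0.922 -0.   ]
 [-0.922 -0.387  0.001]
 [-0.001 -0.    -1.   ]] [-1.32  0.29  1.58 -0.    1.28 -0.15] 1.0002930286248788
[-213.46574464 -360.69091209  119.34136314]$[0]: bad value
```

```bash
python3 -m jog '[{"grip":1,"x":0,"y":0,"z":0,"rx":0,"ry":0,"rz":6.7},{"grip":1,"x":0,"y":0,"z":0,"rx":0,"ry":0,"rz":6.7}]' 60; python3 -m jog --help | head -20
```

```text
time: 0.42
eef_pos: [0.2609, -0.6225, 0.4044]
tcp_rot: [0.761, -0.649, -0.0, -0.0]
contact_force: [-0.4, 0.4, -0.1]
opening: 0.747invalid input: not JSON, or not a number
```

All keys are needed in each row.

```bash
python3 -m jog '[{"grip":1,"x":0,"y":0,"z":0,"rx":0,"ry":0,"rz":6.7},{"grip":1,"x":0,"y":0,"z":0,"rx":0,"ry":0,"rz":6.7},{"grip":1,"x":0,"y":0,"z":0,"rx":0,"ry":0,"rz":0}]' 60
python3 - <<'E'
from h import *
from scipy.spatial.transform import Rotation as r
s=get_state();R=r.from_quat(s["tcp_rot"]).as_matrix();print(R.round(3),s["qpos"].round(2),s["opening"])
d=np.array([.511,-.286,.285])-s["eef_pos"];print(R.T@d*1000)
E
```

```text
time: 0.67
eef_pos: [0.2609, -0.6225, 0.4045]
tcp_rot: [-0.681, 0.732, 0.0, 0.0]
contact_force: [0.7, 0.4, -0.1]
opening: 0.304
[[-0.073 -0.997 -0.   ]
 [-0.997  0.073  0.   ]
 [-0.     0.    -1.   ]] [-1.32  0.29  1.58  0.    1.28  0.32] 0.30432567563508295
[-353.78091954 -224.95769135  119.5939957 ]
```

```bash
python3 -m jog '[{"grip":1,"x":-29.5,"y":-18.7,"z":0,"rx":0,"ry":0,"rz":0},{"grip":1,"x":-29.5,"y":-18.7,"z":0,"rx":0,"ry":0,"rz":0},{"grip":1,"x":-29.5,"y":-18.7,"z":0,"rx":0,"ry":0,"rz":0},{"grip":1,"x":-29.5,"y":-18.7,"z":0,"rx":0,"ry":0,"rz":0},{"grip":1,"x":-29.5,"y":-18.7,"z":0,"rx":0,"ry":0,"rz":0},{"grip":1,"x":-29.5,"y":-18.7,"z":0,"rx":0,"ry":0,"rz":0},{"grip":1,"x":-29.5,"y":-18.7,"z":0,"rx":0,"ry":0,"rz":0},{"grip":1,"x":-29.5,"y":-18.7,"z":0,"rx":0,"ry":0,"rz":0}]'
python3 -m jog '[{"grip":1,"x":-29.5,"y":-18.7,"z":20,"rx":0,"ry":0,"rz":0},{"grip":1,"x":-29.5,"y":-18.7,"z":20,"rx":0,"ry":0,"rz":0},{"grip":1,"x":-29.5,"y":-18.7,"z":20,"rx":0,"ry":0,"rz":0},{"grip":1,"x":-29.5,"y":-18.7,"z":20,"rx":0,"ry":0,"rz":0},{"grip":1,"x":0,"y":0,"z":0,"rx":0,"ry":0,"rz":0},{"grip":1,"x":0,"y":0,"z":0,"rx":0,"ry":0,"rz":0}]'
python3 - <<'E'
from h import *
s=get_state();print(s["eef_pos"],s["qpos"])
for n in ["top","wrist","side"]:
    c=read_camera(n);cv2.imwrite(f"pics/{n}1.png",c["frame"][:,:,::-1])
    print(n,proj(c,[.511,-.286,.078]),proj(c,[.535,-.069,.178]),proj(c,s["eef_pos"]-[0,0,.173]))
E
```

```text
time: 1.33
eef_pos: [0.4275, -0.3962, 0.4048]
tcp_rot: [-0.683, 0.731, -0.0, 0.0]
contact_force: [0.7, -1.0, -0.0]
opening: 0.003
time: 1.83
eef_pos: [0.5103, -0.2834, 0.3229]
tcp_rot: [-0.684, 0.73, 0.002, -0.0]
contact_force: [-0.2, 0.2, -0.9]
opening: 0.002
[ 0.51028603 -0.28342402  0.32287659] [-6.80694410e-01  1.68817033e-01  1.87314232e+00 -2.83794083e-04
  1.10321360e+00  9.55056120e-01]
top [350.90241382 213.26101185] [291.3592984  195.49683653] [354.61760858 209.42947695]
wrist [259.56117588 204.07716007] [-284.08719317  266.8141335 ] [255.67490146 255.10422752]
side [303.59038647 152.31925916] [271.96849201 154.37484968] [304.93186339 135.99538656]
```

View pics/wrist1.png

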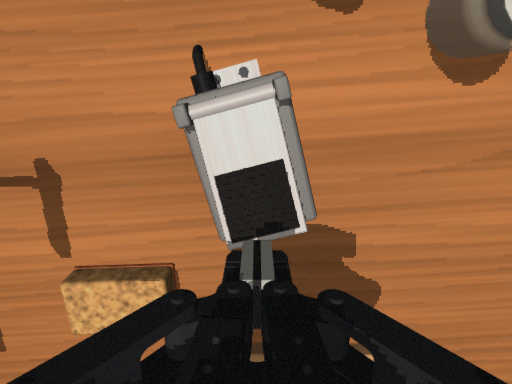

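View pics/side1.png

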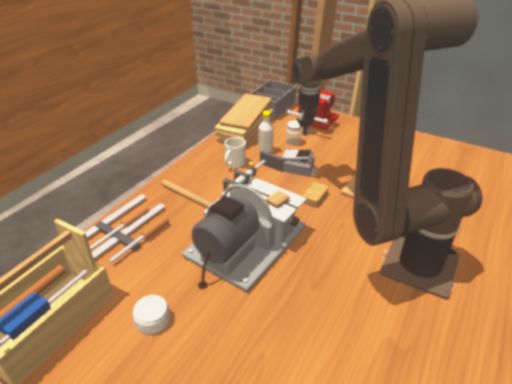

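The wrist view shows the pad at (215–300, 162–240), centred at about (258,201). The earlier estimate projects to (260,204), so they agree. I go down to just above the pad.

```bash
python3 -m jog '[{"grip":1,"x":3,"y":0,"z":20,"rx":0,"ry":0,"rz":0},{"grip":1,"x":0,"y":0,"z":20,"rx":0,"ry":0,"rz":0},{"grip":1,"x":0,"y":0,"z":20,"rx":0,"ry":0,"rz":0},{"grip":1,"x":0,"y":0,"z":0,"rx":0,"ry":0,"rz":0},{"grip":1,"x":0,"y":0,"z":0,"rx":0,"ry":0,"rz":0}]'
python3 -m jog '[{"grip":1,"x":0,"y":0,"z":5,"rx":0,"ry":0,"rz":0},{"grip":1,"x":0,"y":0,"z":5,"rx":0,"ry":0,"rz":0},{"grip":1,"x":0,"y":0,"z":5,"rx":0,"ry":0,"rz":0},{"grip":1,"x":0,"y":0,"z":0,"rx":0,"ry":0,"rz":0},{"grip":1,"x":0,"y":0,"z":0,"rx":0,"ry":0,"rz":0}]'
```

```text
time: 2.4
eef_pos: [0.5089, -0.2894, 0.2647]
tcp_rot: [-0.681, 0.732, 0.001, -0.0]
contact_force: [1.3, -0.2, 0.5]
opening: 0.003
time: 2.82
eef_pos: [0.51, -0.2888, 0.2507]
tcp_rot: [-0.682, 0.732, -0.001, -0.0]
contact_force: [0.0, -0.9, 2.9]
opening: 0.006
```

```bash
python3 -m jog '[{"grip":1,"x":0,"y":0,"z":4,"rx":0,"ry":0,"rz":0},{"grip":1,"x":0,"y":0,"z":4,"rx":0,"ry":0,"rz":0},{"grip":1,"x":0,"y":0,"z":4,"rx":0,"ry":0,"rz":0},{"grip":1,"x":0,"y":0,"z":0,"rx":0,"ry":0,"rz":0},{"grip":1,"x":0,"y":0,"z":0,"rx":0,"ry":0,"rz":0}]'
python3 -m jog '[{"grip":1,"x":0,"y":0,"z":2,"rx":0,"ry":0,"rz":0},{"grip":1,"x":0,"y":0,"z":0,"rx":0,"ry":0,"rz":0},{"grip":1,"x":0,"y":0,"z":0,"rx":0,"ry":0,"rz":0}]'
python3 -m jog '[{"grip":1,"x":0,"y":0,"z":2,"rx":0,"ry":0,"rz":0},{"grip":1,"x":0,"y":0,"z":0,"rx":0,"ry":0,"rz":0},{"grip":1,"x":0,"y":0,"z":0,"rx":0,"ry":0,"rz":0}]'
```

```text
time: 3.23
eef_pos: [0.5095, -0.2889, 0.2384]
tcp_rot: [-0.682, 0.731, -0.0, -0.001]
contact_force: [-4.4, -1.4, 6.9]
opening: -0.001
time: 3.48
eef_pos: [0.5094, -0.289, 0.2366]
tcp_rot: [-0.682, 0.731, -0.0, -0.001]
contact_force: [-4.1, -1.2, 7.6]
opening: 0.0
time: 3.73
eef_pos: [0.5095, -0.289, 0.2353]
tcp_rot: [-0.682, 0.731, 0.0, -0.001]
contact_force: [-5.9, -1.1, 10.7]
opening: -0.004
```

```bash
python3 -m jog '[{"grip":1,"x":0,"y":0,"z":2,"rx":0,"ry":0,"rz":0},{"grip":1,"x":0,"y":0,"z":0,"rx":0,"ry":0,"rz":0},{"grip":1,"x":0,"y":0,"z":0,"rx":0,"ry":0,"rz":0}]'
python3 - <<'E'
from h import *
c=read_camera("side");a=c["frame"][90:240,200:350,::-1];cv2.imwrite("pics/side2z.png",cv2.resize(a,None,fx=4,fy=4,interpolation=2))
E
```

```text
time: 3.98
eef_pos: [0.5097, -0.2892, 0.2351]
tcp_rot: [-0.682, 0.731, 0.001, -0.001]
contact_force: [-9.1, 1.7, 18.7]
opening: -0.002
```

View pics/side2z.png

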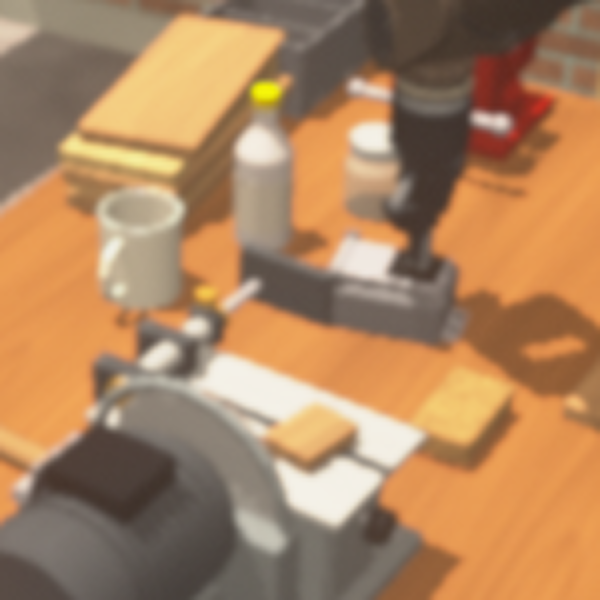

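The force jumped to 18.7 N with no further travel, tip at z ≈ 62 mm and the paddle level beneath the finger at (415,265): it is on its stop. I lift off.

```bash
python3 -m jog '[{"grip":1,"x":0,"y":0,"z":-8,"rx":0,"ry":0,"rz":0},{"grip":1,"x":0,"y":0,"z":-15,"rx":0,"ry":0,"rz":0},{"grip":0.2,"x":0,"y":0,"z":-30,"rx":0,"ry":0,"rz":0},{"grip":0.2,"x":0,"y":0,"z":-35,"rx":0,"ry":0,"rz":0},{"grip":0.2,"x":0,"y":0,"z":-35,"rx":0,"ry":0,"rz":0},{"grip":0.2,"x":0,"y":0,"z":-35,"rx":0,"ry":0,"rz":0},{"grip":0.2,"x":0,"y":0,"z":0,"rx":0,"ry":0,"rz":0},{"grip":0.2,"x":0,"y":0,"z":0,"rx":0,"ry":0,"rz":0}]'
python3 - <<'E'
from h import *
from scipy.spatial.transform import Rotation as r
s=get_state();R=r.from_quat(s["tcp_rot"]).as_matrix();print(R.round(3))
d=np.array([.535,-.15,.4])-s["eef_pos"];print(R.T@d*1000)
c=read_camera("side");a=c["frame"][90:240,200:350,::-1];cv2.imwrite("pics/side3z.png",cv2.resize(a,None,fx=4,fy=4,interpolation=2))
c=read_camera("wrist");cv2.imwrite("pics/wrist3.png",c["frame"][:,:,::-1])
E
```

```text
time: 4.7
eef_pos: [0.51, -0.2883, 0.3922]
tcp_rot: [-0.682, 0.732, -0.002, 0.001]
contact_force: [-0.6, -0.5, -0.7]
opening: 0.796
[[-0.071 -0.997  0.004]
 [-0.997  0.071 -0.003]
 [ 0.002 -0.005 -1.   ]]
[-139.71929916  -15.1508597    -8.06500626]
```

View pics/side3z.png

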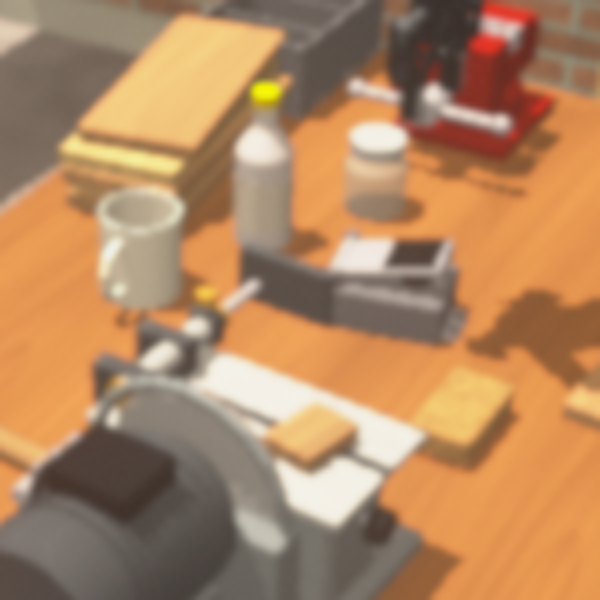

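View pics/wrist3.png

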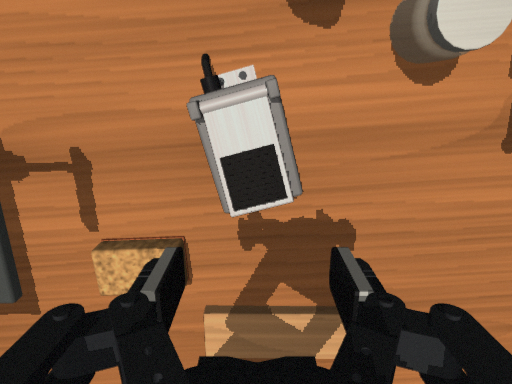

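The paddle is back up: at (420,250) it looks as it did in the first side view. I move toward the plate and look.

```bash
python3 -m jog '[{"grip":0.2,"x":-28,"y":-3,"z":-2,"rx":0,"ry":0,"rz":0},{"grip":0.2,"x":-28,"y":-3,"z":-2,"rx":0,"ry":0,"rz":0},{"grip":0.2,"x":-28,"y":-3,"z":-2,"rx":0,"ry":0,"rz":0},{"grip":0.2,"x":-28,"y":-3,"z":-2,"rx":0,"ry":0,"rz":0},{"grip":0.2,"x":-28,"y":-3,"z":-2,"rx":0,"ry":0,"rz":0},{"grip":0.2,"x":-28,"y":0,"z":0,"rx":0,"ry":0,"rz":0},{"grip":0.2,"x":0,"y":0,"z":0,"rx":0,"ry":0,"rz":0},{"grip":0.2,"x":0,"y":0,"z":0,"rx":0,"ry":0,"rz":0}]'
python3 - <<'E'
from h import *
c=read_camera("wrist");cv2.imwrite("pics/wrist4.png",c["frame"][:,:,::-1])
print(proj(c,[.535,-.069,.178]))
import pickle;pickle.dump((c,get_state()),open("w4.pkl","wb"))
E
```

```text
time: 5.47
eef_pos: [0.5362, -0.1204, 0.3971]
tcp_rot: [-0.683, 0.731, 0.002, -0.001]
contact_force: [0.2, 0.4, 0.3]
opening: 0.799
[176.72632042 226.20342753]
```

View pics/wrist4.png

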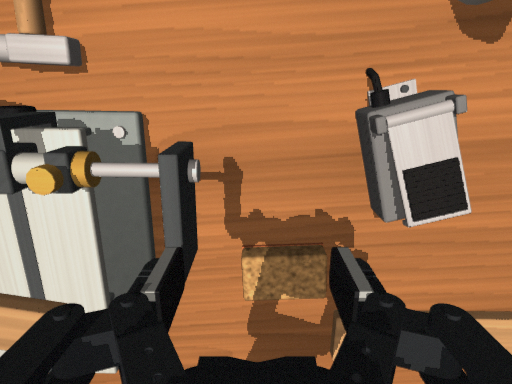

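```bash
python3 - <<'E'
import cv2
a=cv2.imread("pics/wrist4.png")[120:280,60:220];a=cv2.convertScaleAbs(a,alpha=1.8,beta=10);cv2.imwrite("pics/wrist4z.png",cv2.resize(a,None,fx=3.7,fy=3.7,interpolation=0))
E
```

```text
(no output)
```

View pics/wrist4z.png

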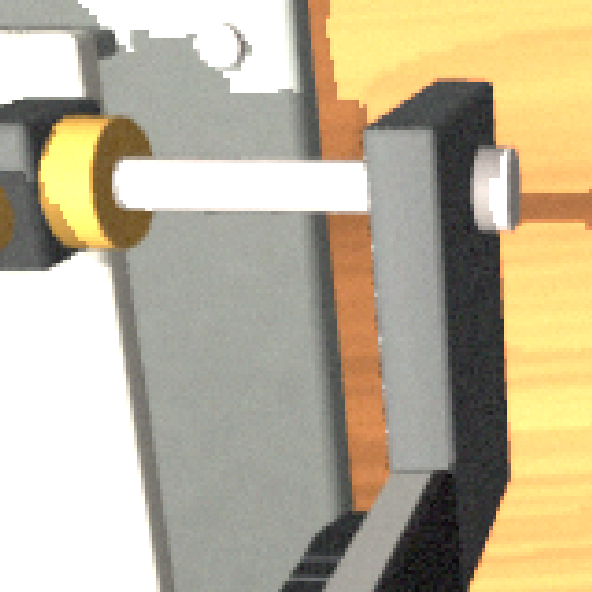

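```bash
python3 - <<'E'
from h import *
import pickle;c,s=pickle.load(open("w4.pkl","rb"))
from scipy.spatial.transform import Rotation as r
z=lambda u,v:(60+u/3.7-.5,120+v/3.7-.5)
P=np.array([ray(c,*z(*p),.178) for p in [(367,130),(435,129),(452,470),(390,470)]]);print(P)
print(np.linalg.norm(P[0]-P[3]),np.linalg.norm(P[0]-P[1]))
m=P.mean(0);d=P[0]-P[3]+P[1]-P[2];print(m,np.degrees(np.arctan2(d[1],d[0])))
R=r.from_quat(s["tcp_rot"]).as_matrix();print(R[:2,0],R.T@(np.array([*m[:2],.308])-s["eef_pos"])*1000)
print("mouth",ray(c,*z(122,182),.145))
E
```

```text
[[ 0.58067504 -0.06507415  0.178     ]
 [ 0.58009597 -0.07577612  0.178     ]
 [ 0.52078453 -0.07010386  0.178     ]
 [ 0.52151675 -0.05942516  0.178     ]]
0.05942738836854732 0.01071762776511705
[ 0.55076807 -0.06759482  0.178     ] -5.458746439077705
[-0.06969231 -0.9975681 ] [-54.60738858 -11.09879957  89.44966514]
mouth [ 0.56820465 -0.00707274  0.145     ]
```

The near end of the plate is hidden by a finger, so I use the far end. It gives a plate centre of about (0.536, −0.067), which agrees with the other views. Now I move above it and go down with the jaws open.

```bash
python3 -m jog '[{"grip":0.2,"x":-18,"y":1,"z":0,"rx":0,"ry":0,"rz":0},{"grip":0.2,"x":-18,"y":1,"z":0,"rx":0,"ry":0,"rz":0},{"grip":0.2,"x":-17,"y":1,"z":0,"rx":0,"ry":0,"rz":0.5},{"grip":0.2,"x":0,"y":0,"z":0,"rx":0,"ry":0,"rz":0},{"grip":0.2,"x":0,"y":0,"z":0,"rx":0,"ry":0,"rz":0}]'
python3 - <<'E'
from h import *
c=read_camera("wrist");cv2.imwrite("pics/wrist5.png",c["frame"][:,:,::-1])
print(get_state()["eef_pos"],proj(c,[.536,-.067,.178]),proj(c,get_state()["eef_pos"]-[0,0,.219]))
E
```

```text
time: 5.93
eef_pos: [0.5372, -0.0694, 0.3987]
tcp_rot: [-0.678, 0.735, 0.001, -0.001]
contact_force: [-0.2, -0.7, 0.4]
opening: 0.802
[ 0.53720855 -0.06973792  0.39892924] [254.47084633 221.07788181] [258.69048136 220.15590237]
```

View pics/wrist5.png

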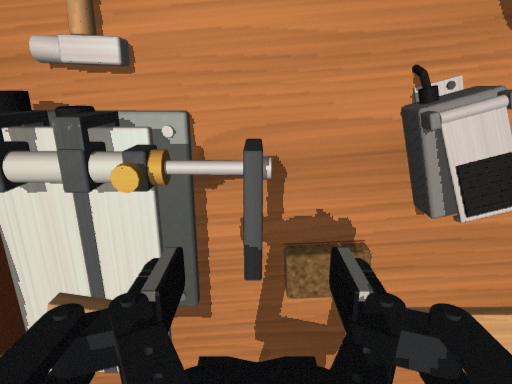

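```bash
python3 - <<'E'
import cv2
a=cv2.imread("pics/wrist5.png")[130:290,190:320];a=cv2.convertScaleAbs(a,alpha=1.8,beta=10);cv2.imwrite("pics/wrist5z.png",cv2.resize(a,None,fx=3.7,fy=3.7,interpolation=0))
from h import *
c=read_camera("wrist")
for p in [(254,150),(253,279)]: print(ray(c,*p,.178))
E
```

```text
[ 0.58087132 -0.0708701   0.178     ]
[ 0.49454148 -0.06295883  0.178     ]
```

View pics/wrist5z.png

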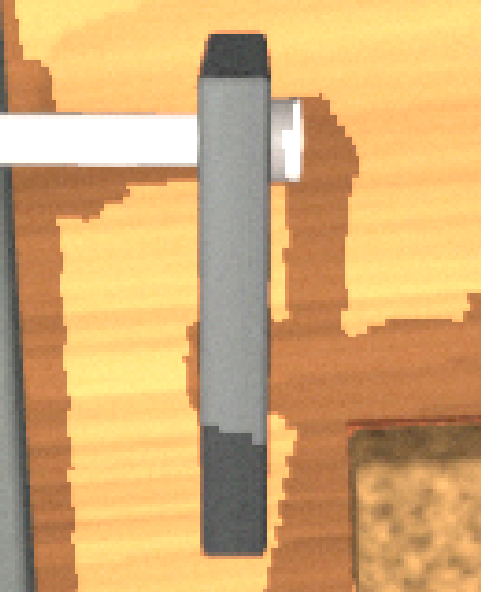

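The plate lies parallel to the jaws at (244–262, 150–279). Its length measures 87 mm, its centre is (0.538, −0.067), and it sits midway between the fingers. I go down and close.

```bash
python3 -m jog '[{"grip":0.2,"x":-2.5,"y":0,"z":18,"rx":0,"ry":0,"rz":0},{"grip":0.2,"x":0,"y":0,"z":18,"rx":0,"ry":0,"rz":0},{"grip":0.2,"x":0,"y":0,"z":18,"rx":0,"ry":0,"rz":0},{"grip":0.2,"x":0,"y":0,"z":18,"rx":0,"ry":0,"rz":0},{"grip":0.2,"x":0,"y":0,"z":18,"rx":0,"ry":0,"rz":0},{"grip":0.2,"x":0,"y":0,"z":0,"rx":0,"ry":0,"rz":0},{"grip":0.2,"x":0,"y":0,"z":0,"rx":0,"ry":0,"rz":0}]'
python3 -m jog '[{"grip":1,"x":0,"y":0,"z":0,"rx":0,"ry":0,"rz":0},{"grip":1,"x":0,"y":0,"z":0,"rx":0,"ry":0,"rz":0},{"grip":1,"x":0,"y":0,"z":0,"rx":0,"ry":0,"rz":0},{"grip":1,"x":0,"y":0,"z":0,"rx":0,"ry":0,"rz":0},{"grip":1,"x":0,"y":0,"z":0,"rx":0,"ry":0,"rz":0},{"grip":1,"x":0,"y":0,"z":0,"rx":0,"ry":0,"rz":0},{"grip":1,"x":0,"y":0,"z":0,"rx":0,"ry":0,"rz":0},{"grip":1,"x":0,"y":0,"z":0,"rx":0,"ry":0,"rz":0}]' 80
python3 - <<'E'
from h import *
c=read_camera("wrist");cv2.imwrite("pics/wrist6.png",c["frame"][:,:,::-1])
c=read_camera("top");cv2.imwrite("pics/top6z.png",cv2.resize(c["frame"][130:270,210:390,::-1],None,fx=4.2,fy=4.2,interpolation=2))
print(get_state())
E
```

```text
time: 6.62
eef_pos: [0.5371, -0.0671, 0.3086]
tcp_rot: [-0.678, 0.735, 0.001, -0.001]
contact_force: [0.7, 0.3, 1.0]
opening: 0.802
time: 7.28
eef_pos: [0.5377, -0.0667, 0.3108]
tcp_rot: [-0.678, 0.735, -0.001, -0.0]
contact_force: [-2.5, -3.6, 5.7]
opening: 0.134
{'time': 7.3833, 'qpos': array([-3.10530925e-01,  9.26444925e-02,  1.98247700e+00, -1.10219778e-03,
        1.06495080e+00,  1.34068295e+00]), 'dq': array([ 0.0004322 , -0.00142249, -0.00116719, -0.00186862, -0.00039694,
        0.00046317]), 'joint_efforts': array([  2.1802032 , -27.32404411, -24.34631288,   0.61130723,
        -0.25113959,  -0.15682319]), 'eef_pos': array([ 0.53771484, -0.06666824,  0.31082345]), 'tcp_rot': array([-6.78306708e-01,  7.34778334e-01, -8.99123531e-04, -4.52462070e-05]), 'contact_force': array([-1.80457591, -2.58422466,  5.27242116]), 'wrist_torque': array([-0.39896426,  0.26626364, -0.19349556]), 'opening': 0.12827520738994896}
```

View pics/wrist6.png

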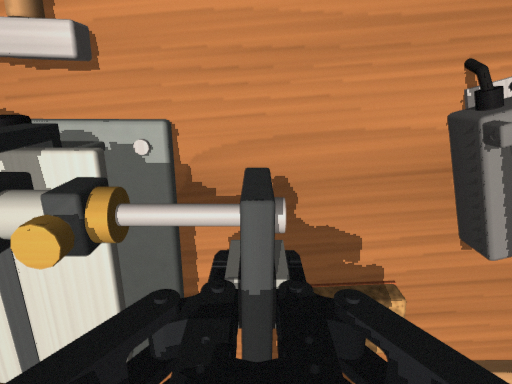

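View pics/top6z.png

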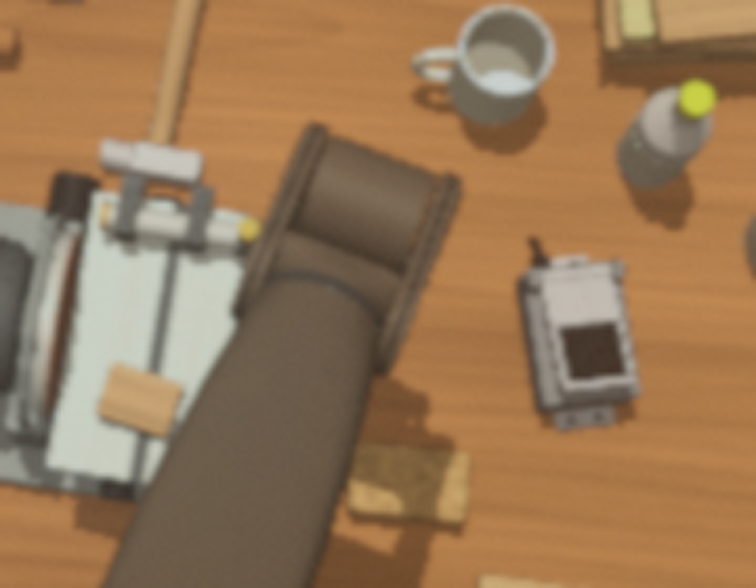

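The plate is gripped: opening ≈ 11 mm and the jaws straddle it at (258,250). I draw along tool +x, which is the rod axis.

```bash
python3 -m jog '[{"grip":1,"x":8,"y":0,"z":0,"rx":0,"ry":0,"rz":0},{"grip":1,"x":8,"y":0,"z":0,"rx":0,"ry":0,"rz":0},{"grip":1,"x":8,"y":0,"z":0,"rx":0,"ry":0,"rz":0},{"grip":1,"x":8,"y":0,"z":0,"rx":0,"ry":0,"rz":0},{"grip":1,"x":8,"y":0,"z":0,"rx":0,"ry":0,"rz":0},{"grip":1,"x":0,"y":0,"z":0,"rx":0,"ry":0,"rz":0},{"grip":1,"x":0,"y":0,"z":0,"rx":0,"ry":0,"rz":0}]' 80
python3 - <<'E'
from h import *
c=read_camera("wrist");cv2.imwrite("pics/wrist7.png",c["frame"][:,:,::-1])
print(get_state()["contact_force"],get_state()["wrist_torque"])
E
```

```text
time: 7.97
eef_pos: [0.5346, -0.1048, 0.3108]
tcp_rot: [-0.678, 0.735, 0.001, 0.002]
contact_force: [-1.6, 7.6, 6.8]
opening: 0.129
[-1.26647462  8.94290371  7.80948582] [ 0.63376315  0.18450778 -0.14797726]
```

View pics/wrist7.png

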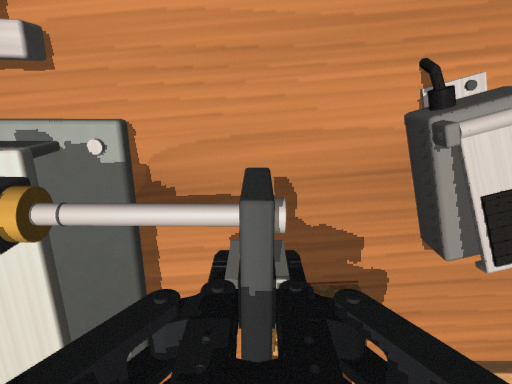

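The first ring (25 mm) stands clear of the mouth at (60,214), and the plate has not moved in the jaws. I continue.

```bash
python3 -m jog '[{"grip":1,"x":8,"y":0,"z":0,"rx":0,"ry":0,"rz":0},{"grip":1,"x":8,"y":0,"z":0,"rx":0,"ry":0,"rz":0},{"grip":1,"x":8,"y":0,"z":0,"rx":0,"ry":0,"rz":0},{"grip":1,"x":8,"y":0,"z":0,"rx":0,"ry":0,"rz":0},{"grip":1,"x":5,"y":0,"z":0,"rx":0,"ry":0,"rz":0},{"grip":1,"x":0,"y":0,"z":0,"rx":0,"ry":0,"rz":0},{"grip":1,"x":0,"y":0,"z":0,"rx":0,"ry":0,"rz":0}]' 80
python3 - <<'E'
from h import *
c=read_camera("wrist");cv2.imwrite("pics/wrist8.png",c["frame"][:,:,::-1])
c=read_camera("side");cv2.imwrite("pics/side8z.png",cv2.resize(c["frame"][130:210,215:315,::-1],None,fx=7,fy=7,interpolation=2))
c=read_camera("top");cv2.imwrite("pics/top8z.png",cv2.resize(c["frame"][160:230,240:340,::-1],None,fx=7,fy=7,interpolation=2))
print(get_state()["contact_force"],get_state()["wrist_torque"])
E
```

```text
time: 8.6
eef_pos: [0.5317, -0.1407, 0.3108]
tcp_rot: [-0.678, 0.735, 0.002, 0.003]
contact_force: [-1.7, 12.3, 8.8]
opening: 0.13
[-2.1255427  12.53488118  8.89164237] [ 1.05378381  0.18361375 -0.16019382]
```

View pics/wrist8.png

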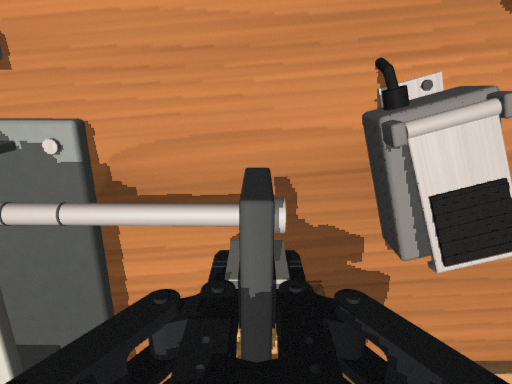

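View pics/side8z.png

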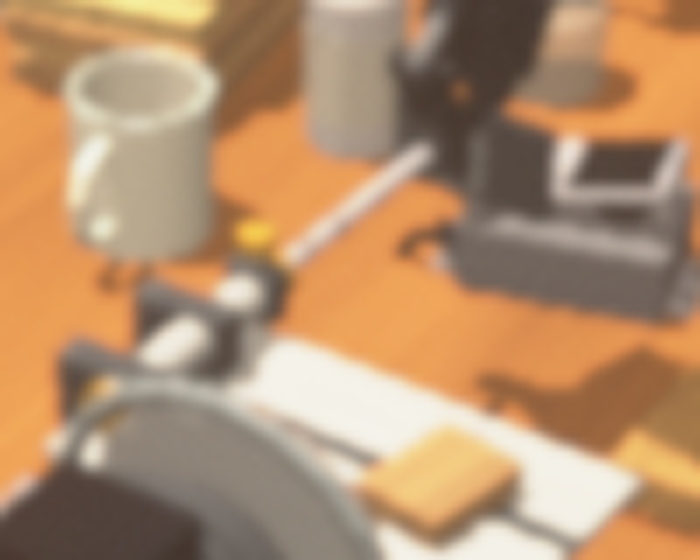

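View pics/top8z.png

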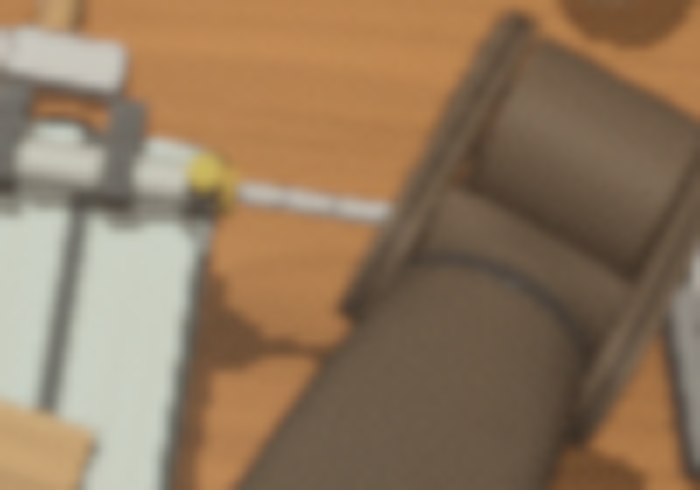

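The ring and plate hold the same places in the wrist view as before, so there is no slip. The mouth has left that view, so I work out the draw from the grasp point, including tilt, and look closely in the other two cameras.

```bash
python3 - <<'E'
from h import *
from scipy.spatial.transform import Rotation as r
s=get_state();R=r.from_quat(s["tcp_rot"]).as_matrix()
g=s["eef_pos"]+R@[0,0,.155]
R0=r.from_quat([-6.78306708e-01,7.34778334e-01,-8.99123531e-04,-4.52462070e-05]).as_matrix()
g0=np.array([0.53771484,-0.06666824,0.31082345])+R0@[0,0,.155]
d=g-g0;print(d*1000,np.linalg.norm(d)*1000,np.degrees(np.arctan2(d[0],-d[1])))
for n,(a,b,e,f) in {"side":(155,180,245,285),"top":(175,200,265,300)}.items():
    c=read_camera(n);cv2.imwrite(f"pics/{n}9z.png",cv2.resize(c["frame"][a:b,e:f,::-1],None,fx=18,fy=18,interpolation=0))
    # predicted pixel of mouth and rod-point at +4mm, +25
    u=np.array([-.08,-.997,0]);gr=g+np.array([.0349,-.0028,0]);gr[2]=.145
    m=gr-u*(.061+.075)
    for k in (0,.004,.025,.05):print(n,k,proj(c,m+u*k)-[e,a])
E
```

```text
[-6.02452647e+00 -7.23945419e+01 -1.36209240e-02] 72.64478513581949 -4.757077107478573
side 0 [ 6.32886877 13.14815053]
side 0.004 [ 7.01995593 12.59375688]
side 0.025 [10.60522644  9.71763449]
side 0.05 [14.78155309  6.36736384]
top 0 [7.87990173 9.03360364]
top 0.004 [9.05000616 9.21277901]
top 0.025 [15.19670727 10.15400904]
top 0.05 [22.52221957 11.27574768]
```

View pics/side9z.png

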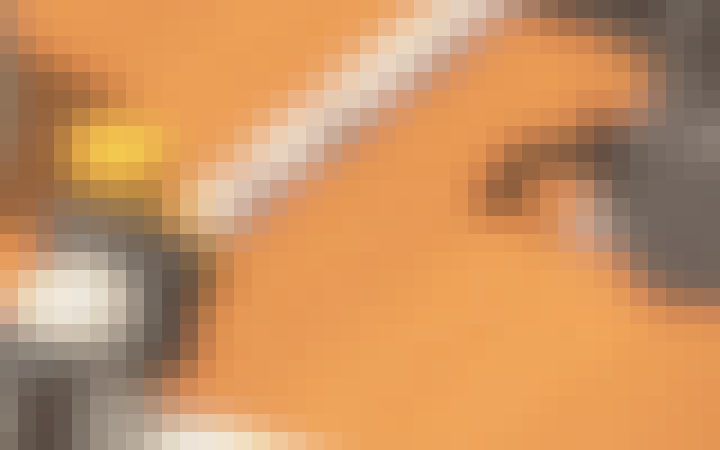

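View pics/top9z.png

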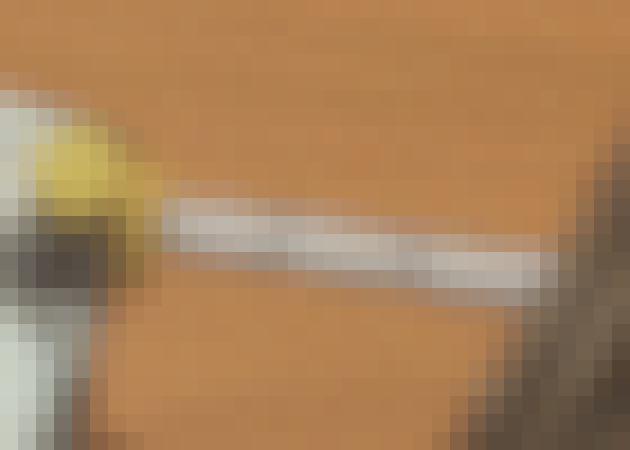

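```bash
cat > prof.py <<'E'
from h import *
from scipy.ndimage import map_coordinates
def run():
    u=np.array([-.08,-.997,0]);mo=np.array([.5695,-.005,.145])
    for n in ("top","side"):
        F=[];
        for i in range(4): c=read_camera(n);F.append(c["frame"].astype(float))
        f=np.mean(F,0);ks=np.arange(-.012,.062,.002)
        row=[]
        for k in ks:
            p=proj(c,mo+u*k);w=[]
            for off in (-1,-.5,0,.5,1):
                q=p+np.array([0,off]);w.append([map_coordinates(f[:,:,j],[[q[1]],[q[0]]],order=1)[0] for j in (0,2)])
            w=np.array(w);b=w[:,1].argmax();row.append((int(k*1000),int(w[b,0]),int(w[b,1])))
        print(n,row)
    S=[]
run()
from scipy.spatial.transform import Rotation as r
s=get_state();print(s["eef_pos"],s["tcp_rot"],s["contact_force"],s["time"])
E
python3 prof.py; 
python3 -m jog '[{"grip":1,"x":2,"y":0,"z":0,"rx":0,"ry":0,"rz":0},{"grip":1,"x":0,"y":0,"z":0,"rx":0,"ry":0,"rz":0},{"grip":1,"x":0,"y":0,"z":0,"rx":0,"ry":0,"rz":0}]'
python3 prof.py
```

```text
top [(-12, 195, 92), (-10, 193, 90), (-8, 190, 87), (-6, 184, 84), (-4, 180, 81), (-2, 182, 80), (0, 179, 83), (2, 168, 95), (4, 169, 116), (6, 170, 138), (8, 176, 150), (9, 185, 160), (12, 187, 165), (14, 189, 168), (16, 189, 169), (18, 187, 167), (20, 186, 164), (22, 183, 160), (24, 180, 157), (26, 173, 156), (28, 175, 157), (30, 180, 160), (32, 184, 164), (34, 187, 166), (36, 188, 168), (38, 188, 167), (40, 187, 165), (41, 185, 163), (44, 184, 161), (46, 179, 160), (48, 177, 159), (50, 174, 155), (52, 174, 154), (54, 179, 155), (56, 183, 160), (58, 186, 164), (60, 188, 166)]
side [(-12, 194, 165), (-10, 179, 152), (-8, 162, 138), (-6, 147, 124), (-4, 131, 109), (-2, 117, 96), (0, 109, 89), (2, 108, 84), (4, 152, 81), (6, 173, 88), (8, 194, 99), (9, 210, 112), (12, 220, 129), (14, 227, 148), (16, 231, 165), (18, 231, 170), (20, 232, 177), (22, 233, 185), (24, 227, 181), (26, 226, 181), (28, 225, 178), (30, 224, 174), (32, 224, 175), (34, 225, 178), (36, 231, 180), (38, 232, 182), (40, 229, 187), (41, 228, 185), (44, 232, 186), (46, 228, 188), (48, 227, 187), (50, 225, 181), (52, 22
[... 937 characters left out ...]
165), (-10, 179, 152), (-8, 162, 137), (-6, 147, 124), (-4, 131, 109), (-2, 116, 96), (0, 109, 88), (2, 108, 84), (4, 152, 81), (6, 173, 88), (8, 194, 99), (9, 210, 112), (12, 219, 129), (14, 227, 148), (16, 231, 163), (18, 230, 168), (20, 230, 174), (22, 231, 181), (24, 225, 177), (26, 223, 178), (28, 222, 174), (30, 215, 170), (32, 221, 170), (34, 222, 173), (36, 230, 177), (38, 231, 180), (40, 227, 185), (41, 227, 184), (44, 233, 188), (46, 229, 189), (48, 229, 191), (50, 228, 188), (52, 233, 191), (54, 228, 188), (56, 229, 188), (58, 229, 186), (60, 228, 183)]
[ 0.53160479 -0.14221955  0.31081907] [-0.67836106  0.73471939  0.00241139  0.0028065 ] [-1.96072874 13.50230956  8.10699462] 9.9
```

The top-view profile shows the black band coming out at the mouth: it darkens at k ≈ 4–8 mm and more so after the last 2 mm. The 50 mm ring sits about 25 mm from the mouth, which puts the draw at ≈ 75 mm. Displacement gives 74.2 mm with tilt and 75.8 mm without, and the pull is about 13 N, so all three agree. I do a final check.

```bash
python3 -m jog '[{"grip":1,"x":0,"y":0,"z":0,"rx":0,"ry":0,"rz":0},{"grip":1,"x":0,"y":0,"z":0,"rx":0,"ry":0,"rz":0},{"grip":1,"x":0,"y":0,"z":0,"rx":0,"ry":0,"rz":0},{"grip":1,"x":0,"y":0,"z":0,"rx":0,"ry":0,"rz":0}]'
python3 - <<'E'
from h import *
c=read_camera("top");a=cv2.resize(c["frame"][130:270,210:390,::-1],None,fx=2.1,fy=2.1,interpolation=2)
w=read_camera("wrist")["frame"][:,:,::-1];w=w[100:300,:380]
o=np.zeros((a.shape[0]+w.shape[0],380,3),np.uint8);o[:a.shape[0],:a.shape[1]]=a[:,:380];o[a.shape[0]:]=w;cv2.imwrite("pics/fin.png",o)
E
```

```text
time: 10.23
eef_pos: [0.5316, -0.1422, 0.3108]
tcp_rot: [-0.678, 0.735, 0.002, 0.003]
contact_force: [-1.5, 13.2, 9.1]
opening: 0.129
```

View pics/fin.png

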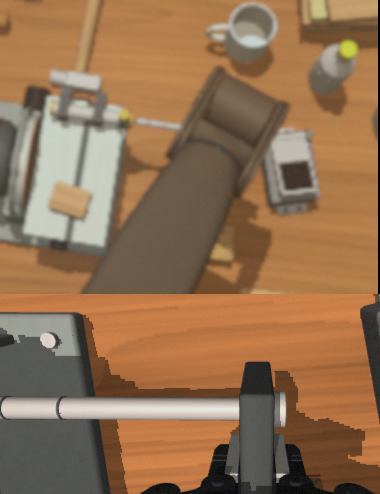

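The pose is steady, the plate (242–274) still sits in the jaws with the 25 mm ring unmoved at column 60, and the loose things are where they were. I hand in.

```bash
python3 -c "
from plant import *
print(sign_off())"
```

```text
the job is handed in; nothing more can be done
None
```

The sander's stop paddle has been pressed and released, and the arm is holding the length stop with the rod drawn about 75 mm, ready for you to nip up the thumbscrew. The job is handed in at about 10 s of the 48 s; no verdict is given.

- **Paddle:** I pressed it onto its stop with the fingers shut. The fingertip reached 62 mm above the bench and the force rose to 18.7 N with no further travel. After I lifted off, the side view showed it back up at rest.
- **Length stop:** I gripped the plate with 80 N and drew it along the rod's axis.
    - The displacement of the gripper gives a draw of 74.2 mm allowing for tool tilt, or 75.8 mm without.
    - The rings in the top view give about 75 mm, and the pull is about 13 N, as expected at the mark.
- **Last checks:** The plate has not slipped in the jaws, the pose is steady, and in the last views the loose things look to be where they were.

The mouth had left the wrist camera's view by the end. The band at the mouth was therefore only seen in the coarse top view, as darkening just outside the barrel; in the side view it could not be made out. The different estimates of the draw disagree by about 1.6 mm, all inside the 71–79 mm that counts as on the mark.

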